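# Nudge a mortising template onto its index pins

### The job

The plywood routing template has been laid loosely on the walnut blank and is riding up on the blank's two steel index pins. With your fingertips, push the template sideways until both of its round holes drop over the pins and it lies flat on the blank. Do not lift it or pick it up, and leave everything else on the bench where it is.

Things in the scene. Friction and masses are not known exactly. Their poses are not given: they have to be found in the camera images.
- template: routing template: loose flat pale plywood plate 150 (x) by 260 (y) by 12 mm, 0.3 kg, with a narrow slot in the middle and two round 13 mm holes along its far long edge. Origin: centre of its underside; z up; x towards the hole side. Starts 20 to 36 mm off its seat towards the blank's +y, up to 10 mm off in x, 0.1 rad skewed, hole side 10 mm up on the pins, other long edge on the blank
- blank: dark walnut board 210 (x) by 330 (y) by 28 mm on a 3 mm black rubber mat 250 by 370 mm; it does not move. Origin on the bench under its centre; z up, top at 31 mm; x away from the robot. The seated template lies centred and parallel on it (origin straight above the blank's, 31 mm up), leaving 30 mm of board on both x sides, 35 mm at both y ends; a thin white outline shows the place
- pin_left (a point): fixed steel pin at the blank's +y side (x 45, y 80 mm from the blank's centre): point on its axis at the board's top face. The pin is 10 mm in diameter, straight for 5 mm, then tapers to a 4 mm flat tip 10 mm above the board
- pin_right (a point): same pin at the blank's -y side (x 45, y -80 mm): point on its axis at the board's top face
- hole_left (a point): template's round hole at its +y end (x 45, y 80 mm in the template): centre of the hole at the underside; it goes over pin_left
- hole_right (a point): template's round hole at its -y end (x 45, y -80 mm): centre of the hole at the underside; it goes over pin_right
- pencil: bystander: a pencil, 170 mm long, 8 mm thick, lying on the bench between robot and blank; origin under its middle, x along it
- tape: bystander: a black tape measure 75 by 36 by 62 mm standing on the bench beyond the mat's -y end, towards the far corner; origin at its underside
- square: bystander: a try square lying on the bench beside the mat's +y end: dark wooden stock 115 by 22 by 18 mm, steel blade 150 by 30 mm towards +y; origin under the stock's middle
- offcut: bystander: a wooden offcut 45 by 95 by 22 mm on the bench beyond the blank; origin at its underside
- glue: bystander: a white glue bottle, 62 mm diameter, 184 mm tall, standing on the bench on the blank's +y side, towards the far corner; origin at its underside
- plane: bystander: a block plane 160 by 50 by 50 mm on the bench beside the mat's -y end, towards the robot; origin at its sole

How it is judged:
By the outcome, as a careful person would: the job done as asked, in the order asked, and still so for the second after the job is handed in, with the robot touching nothing.
It also fails if it takes over 48 s, if anything falls off the work surface, if the arm or the gripper's body presses on something with over 40 N, if the wrist force passes 120 N, or if a joint passes its speed limit or range.

### The arm

A 7-joint arm with a two-finger parallel gripper is mounted at the origin on the work surface. World frame = base frame: x ahead of the robot, y to its left, z up, the work surface at z = 0. Lengths are in mm, angles in rad, forces in N, time in s.
With the tool pointing down it reaches from about 350 to 900 mm from the base axis. Payload 19.9 kg.
Tool frame: the origin (TCP) lies at the very end of the fingers, on their centre line; the grasp point (between the pads) lies 19 mm behind it; x points along the fingers, z is the direction in which the jaws open and shut, and the axes are right-handed (so a half turn about x gives the same grasp; the last joint's range is limited). The gripper opens to 94 mm and grips with 3 to 60 N. Pads are 16 mm wide; open, the fingers measure 119 mm over their backs; the gripper's body (75 mm by 177 mm) begins 78 mm behind the grasp point.
Start: joints at [-1.256, 0.417, -0.01, 1.614, 0.005, 1.111, -0.053], TCP at [218.287, 585.619, 205.425] pointing down, gripper open.
Joint ranges: [-2.81, 2.81], [-0.39, 2.02], [-1.27, 1.25], [0.06, 2.57], [-1.19, 4.33], [0.19, 2], [-2.82, 2.82]. Speed limits (rad/s): [1.89, 1.89, 2.39, 2.39, 3.01, 3.01, 3.01].

### API

Orientations are given as a rotation vector (axis times angle).
In Python, from workcell import r gives the robot as it stands. Calls block until the motion is done:
- r.movep(position, orientation): joint-space move of the TCP to a pose.
- r.movel(position, rot=None, v=150, contact_N=None): straight line of the TCP; rot=None keeps the orientation; v is the mean speed in mm/s. With contact_N (N) it stops when the force on the tool has changed by that much, and returns True; else False.
- r.set_joints(angles): joint-space move.
- r.set_gripper(opening, grip_force=None): opening from 0.0 (shut) to 1.0 (fully open); grip_force is the grip in N (None keeps the last); returns when the fingers have stopped.
- r.hold(seconds).
- r.solve_ik(position, orientation): joint angles nearest the present ones, or None.
- r.read_state(): the state.
- r.capture(name): name is "scene" or "top" or "wrist"; returns (picture, depth): 420x560x3 uint8, red, green, blue; 420x560 float32, mm along the optical axis (not along the pixel's ray), 0 where there is no reading.
- r.calibration(name): a dict with "fx", "fy", "cx", "cy" (pixels), "k1" (the pictures are not rectified: a ray, as slopes to the right and down, at radius r is drawn at 1 + k1 r^2 times it, then the intrinsics apply), "world_to_cam" (4x4, takes a point from world to camera coordinates). Camera axes: x right, y down, z forward; pixel columns grow to the right and rows downward; lengths in mm; the calibration is good to about 2 mm. A picture is of the moment at which its call begins: read the wrist's pose just before it. calibration takes no time and is no camera call; for the wrist camera it gives the pose at the moment of the call.
A pose or a line that the arm cannot do raises r.IKError and nothing moves.
- r.finish_job(): hands the job in, once; it reports no verdict.
The state is a dict: "time": time; "q": joint angles; "qd": joint speeds; "joint_efforts": joint torques, N m; "tool_pos": TCP position; "tcp_rot": TCP orientation; "force": force on the tool from outside, world axes, zero at the start; "ft_torque": the same for the moment, N m; "finger_gap": opening from 0.0 (shut) to 1.0 (fully open).
Only numpy, scipy, OpenCV 4.12 (cv2) and the standard library are available. Lean on these libraries where they do the work, as an engineer would, in place of code of your own. Each camera call takes 0.05 s, during which the arm holds its last target.

## Working session

There is one attempt and no reset: what is moved stays moved. The work goes in short steps, each a Python script; the robot and the scene stay as the last script left them, time stands still between calls to the robot, and variables do not carry over. Pictures are saved under pics/ and viewed, and the job is handed in when it is done.

```bash
ls; mkdir -p pics; python3 - <<'E'
from workcell import r
import cv2
for n in ("scene","top","wrist"):
    p,d=r.capture(n); cv2.imwrite(f"pics/{n}0.png",p[:,:,::-1])
    c=r.calibration(n); print(n,{k:(v if k!="world_to_cam" else v) for k,v in c.items()})
print(r.read_state())
E
```

```text
pics
scene {'fx': 384.7380974177137, 'fy': 384.7380974177137, 'cx': 280.47524434592185, 'cy': 207.78306014517563, 'k1': 0.03273327684072004, 'world_to_cam': array([[ 7.73151607e-01,  6.34086951e-01, -1.30511005e-02,
        -4.55387366e+02],
       [ 4.70488535e-01, -5.87230020e-01, -6.58636047e-01,
        -2.10984160e+02],
       [-4.25296521e-01,  5.03085125e-01, -7.52348474e-01,
         1.22630863e+03],
       [ 0.00000000e+00,  0.00000000e+00,  0.00000000e+00,
         1.00000000e+00]])}
top {'fx': 478.666355817462, 'fy': 478.666355817462, 'cx': 279.32674272800165, 'cy': 211.94101973907297, 'k1': -0.08250958339641577, 'world_to_cam': array([[-1.97541968e-02, -9.99804865e-01, -6.54785705e-05,
         3.89064128e+01],
       [-9.91495831e-01,  1.95984522e-02, -1.28654261e-01,
         5.57250952e+02],
       [ 1.28630439e-01, -2.47653986e-03, -9.91689506e-01,
         9.43488476e+02],
       [ 0.00000000e+00,  0.00000000e+00,  0.00000000e+00,
         1.00000000e+00]])}
wrist {'fx': 327.12498619405017, 'fy': 327.12498619405017, 'cx': 279.6497607133352, 'cy': 209.1561247712458, '
[... 351 characters left out ...]
0e+00,
         1.00000000e+00]])}
{'time': 0.15, 'q': array([-1.25551422,  0.41785864, -0.01030427,  1.61403392,  0.00466679,
        1.11068415, -0.05296535]), 'qd': array([-0.00075263, -0.00312696,  0.0010587 , -0.00234853,  0.00116704,
       -0.00096807, -0.00054705]), 'joint_efforts': array([ 1.04926612e-04, -8.51526117e+01,  6.39003497e-01, -4.26129341e+01,
       -4.87802876e-02,  1.72650511e-02,  1.24239778e-04]), 'tool_pos': array([218.18497127, 585.3699304 , 204.95620637]), 'tcp_rot': array([-0.94309997,  1.35789524,  0.94212993]), 'force': array([ 0.24779568, -0.5090974 , -0.54735938]), 'ft_torque': array([ 0.02494272, -0.02209165, -0.08335782]), 'finger_gap': 0.9995408259687938}
```

View pics/top0.png

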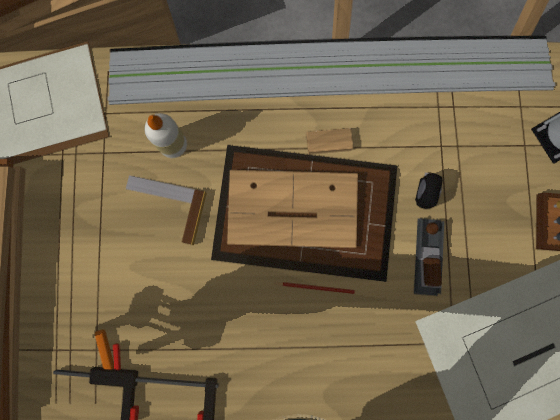

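View pics/scene0.png

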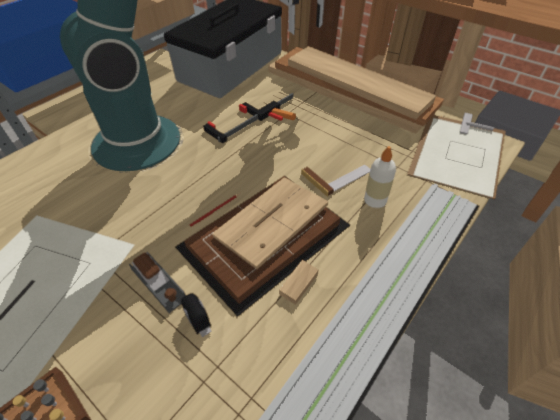

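```bash
python3 - <<'E'
import cv2
p=cv2.imread('pics/top0.png')[90:350,150:420]
cv2.imwrite('pics/top0z.png',cv2.resize(p,None,fx=2.3,fy=2.3,interpolation=cv2.INTER_CUBIC))
E
```

```text
(no output)
```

View pics/top0z.png

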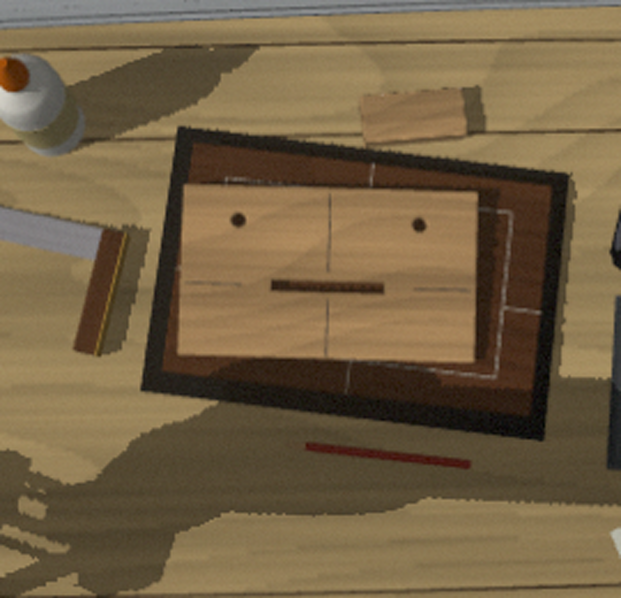

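The top view shows the pale template over x 228–358, y 170–247. Its holes are at about (253,186) and (332,188), and the mat corners at about (230,146), (397,165), (387,280) and (213,259). The white outline peeks out on the right at about x 370. Next I'll measure these by mask and ray casting.

```bash
cat > h.py <<'E'
import numpy as np, cv2
def rays(c,px):
    K=np.array([[c['fx'],0,c['cx']],[0,c['fy'],c['cy']],[0,0,1]])
    u=cv2.undistortPoints(np.float64(px).reshape(-1,1,2),K,np.array([c['k1'],0,0,0.]),).reshape(-1,2)
    M=np.array(c['world_to_cam']); R=M[:3,:3]; o=-R.T@M[:3,3]
    return o,np.c_[u,np.ones(len(u))]@R
def onplane(c,px,z):
    o,d=rays(c,px); z=np.broadcast_to(z,(len(d),))
    return o+d*((z-o[2])/d[:,2])[:,None]
def proj(c,P):
    M=np.array(c['world_to_cam']);K=np.array([[c['fx'],0,c['cx']],[0,c['fy'],c['cy']],[0,0,1]])
    rv,_=cv2.Rodrigues(M[:3,:3])
    return cv2.projectPoints(np.float64(P).reshape(-1,1,3),rv,M[:3,3],K,np.array([c['k1'],0,0,0.]))[0].reshape(-1,2)
def quad(mask):
    cs,_=cv2.findContours(mask,cv2.RETR_EXTERNAL,cv2.CHAIN_APPROX_NONE)
    k=max(cs,key=cv2.contourArea); h=cv2.convexHull(k)
    for e in np.linspace(3,40,75):
        a=cv2.approxPolyDP(h,e,True)
        if len(a)<=4: break
    a=a.reshape(-1,2).astype(float)
    # refine: fit lines to contour pts near each side
    P=k.reshape(-1,2).astype(float); L=[]
    for i in range(len(a)):
        p,q=a[i],a[(i+1)%len(a)]; d=(q-p)/np.linalg.norm(q-p); n=np.array([-d[1],d[0]])
        t=(P-p)@d; s=(P-p)@n; m=(abs(s)<3)&(t>.08*np.linalg.norm(q-p))&(t<.92*np.linalg.norm(q-p))
        vx,vy,x0,y0=cv2.fitLine(P[m].astype(np.float32),cv2.DIST_HUBER,0,.01,.01).ravel(); L.append((vx,vy,x0,y0))
    out=[]
    for i in range(len(a)):
        l,m=L[i-1],L[i]
        A=np.array([[l[0],-m[0]],[l[1],-m[1]]]); t=np.linalg.solve(A,[m[2]-l[2],m[3]-l[3]])
        out.append([l[2]+t[0]*l[0],l[3]+t[0]*l[1]])
    return np.array(out)
E
python3 - <<'E'
from h import *
import os
from workcell import r
p=cv2.imread('pics/top0.png'); c=r.calibration('top')
hsv=cv2.cvtColor(p,cv2.COLOR_BGR2HSV)
roi=np.zeros(p.shape[:2],np.uint8); roi[140:290,205:402]=255
for (x,y) in [(222,200),(240,160),(370,170),(380,250),(290,260),(260,200),(340,235),(220,275),(300,270),(350,155)]: print((x,y),p[y,x],hsv[y,x])
pale=((hsv[:,:,2]>110)&(roi>0)).astype(np.uint8)*255
pale[:, :226]=0
cv2.imwrite('pics/m1.png',pale)
dark=((hsv[:,:,2]<35)&(roi>0)).astype(np.uint8)*255
cv2.imwrite('pics/m2.png',np.hstack([dark[130:300,200:410],pale[130:300,200:410]]).repeat(2,0).repeat(2,1))
E
```

```text
(222, 200) [27 36 36] [30 64 36]
(240, 160) [30 50 77] [ 13 156  77]
(370, 170) [32 48 80] [ 10 153  80]
(380, 250) [20 41 66] [ 14 178  66]
(290, 260) [ 5 11 28] [  8 209  28]
(260, 200) [ 81 120 150] [ 17 117 150]
(340, 235) [ 90 132 165] [ 17 116 165]
(220, 275) [ 62  93 111] [ 19 113 111]
(300, 270) [17 26 30] [ 21 111  30]
(350, 155) [ 95 137 160] [ 19 104 160]
```

View pics/m2.png

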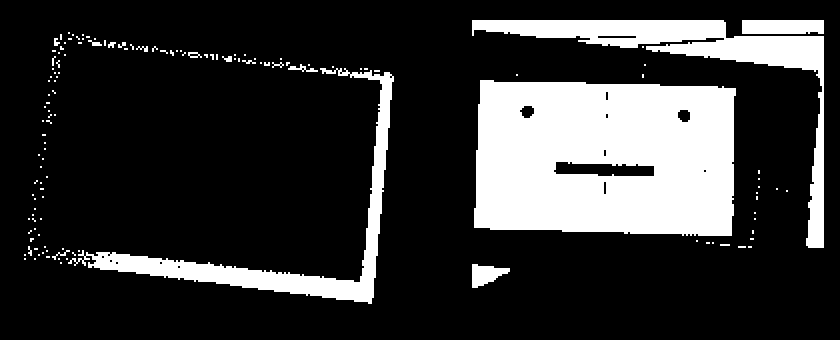

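```bash
cat >> h.py <<'E'
MATL=np.array([[125,185],[125,-185],[-125,-185],[-125,185]],float)
def rigid(L,W):
    lc,wc=L.mean(0),W.mean(0); a=L-lc; b=W-wc
    th=np.arctan2((a[:,0]*b[:,1]-a[:,1]*b[:,0]).sum(),(a*b).sum())
    R=np.array([[np.cos(th),-np.sin(th)],[np.sin(th),np.cos(th)]]); t=wc-R@lc
    return t,th,np.abs(W-(L@R.T+t)).max()
def order(q):  # world pts -> (+x+y),(+x-y),(-x-y),(-x+y)
    c=q[:,:2].mean(0); d=q[:,:2]-c
    return q[[np.argmax(d@[1,1]),np.argmax(d@[1,-1]),np.argmax(d@[-1,-1]),np.argmax(d@[-1,1])]]
E
python3 - <<'E'
from h import *
from workcell import r
p=cv2.imread('pics/top0.png'); c=r.calibration('top')
hsv=cv2.cvtColor(p,cv2.COLOR_BGR2HSV)
roi=np.zeros(p.shape[:2],np.uint8); roi[140:290,205:402]=255
dark=((hsv[:,:,2]<45)&(roi>0)).astype(np.uint8)*255
dark=cv2.morphologyEx(dark,cv2.MORPH_CLOSE,np.ones((5,5)))
dark=cv2.morphologyEx(dark,cv2.MORPH_OPEN,np.ones((3,3)))
pale=((hsv[:,:,2]>105)&(roi>0)).astype(np.uint8)*255
pale=cv2.morphologyEx(pale,cv2.MORPH_OPEN,np.ones((5,5))); 
n,l,s,_=cv2.connectedComponentsWithStats(pale); pale=((l==l[230,300])*255).astype(np.uint8)
v=p.copy()
qm=quad(dark); W=order(onplane(c,qm,3)); print(W.round(1)); print('mat',rigid(MATL,W[:,:2]))
t,th,_=rigid(MATL,W[:,:2])
qt=quad(pale); 
o,d=rays(c,qt)
T=order(onplane(c,qt,44.)); 
# underside: hole side 10 up (top 53), other on board (43)
zs=np.where(T[:,0]>T[:,0].mean(),53,43)
T2=[]
for P in T:
    px=proj(c,P[None]); T2.append(onplane(c,px,53 if P[0]>T[:,0].mean() else 43)[0])
T2=np.array(T2); print(T2.round(1)); TL=np.array([[75,130],[75,-130],[-75,-130],[-75,130]],float)
print('tmpl top',rigid(TL,T2[:,:2]))
# holes
h=((hsv[:,:,2]<80)&(roi>0)).astype(np.uint8)*255
cs,_=cv2.findContours(h[176:200,240:345],cv2.RETR_EXTERNAL,cv2.CHAIN_APPROX_NONE)
for k in cs:
    if cv2.contourArea(k)>8:
        m=cv2.moments(k); u=np.array([m['m10']/m['m00']+240,m['m01']/m['m00']+176]); print('hole',u,onplane(c,[u],50.5))
R=np.array([[np.cos(th),-np.sin(th)],[np.sin(th),np.cos(th)]])
for L in ([45,80],[45,-80]): print('pin',R@L+t)
S=np.array([[75,130],[75,-130],[-75,-130],[-75,130]])@R.T+t
q=proj(c,np.c_[S,np.full(4,31)]); print('outline px',q)
v=cv2.resize(v,None,fx=3,fy=3,interpolation=cv2.INTER_CUBIC)
for Q,col in ((q,(255,255,0)),(qm,(0,0,255)),(qt,(0,255,0))): cv2.polylines(v,[np.int32(((Q+.5)*3))],True,col,1)
cv2.imwrite('pics/ov.png',v[410:870,600:1230])
E
```

```text
[[ 709.5  136.6    3. ]
 [ 656.7 -226.     3. ]
 [ 412.6 -191.     3. ]
 [ 466.3  171.5    3. ]]
mat (array([561.29163091, -27.2101885 ]), np.float64(-0.14468051770875556), np.float64(2.3444208751996314))
[[ 643.5  126.9   53. ]
 [ 631.6 -129.8   53. ]
 [ 481.7 -125.3   43. ]
 [ 495.5  134.6   43. ]]
tmpl top (array([563.09087178,   1.57847926]), np.float64(-0.047392593535558844), np.float64(2.037391568264468))
hole [331.86419753 187.25925926] [[604.4784039 -79.7978125  50.5      ]]
hole [253.05747126 185.05747126] [[612.14728601  80.19421593  50.5       ]]
pin [617.35557515  45.46603977]
pin [ 594.28736831 -112.86228313]
outline px [[248.32537135 167.01362663]
 [372.25687769 182.37126702]
 [364.93789569 254.12849811]
 [238.56690603 238.33415608]]
```

View pics/ov.png

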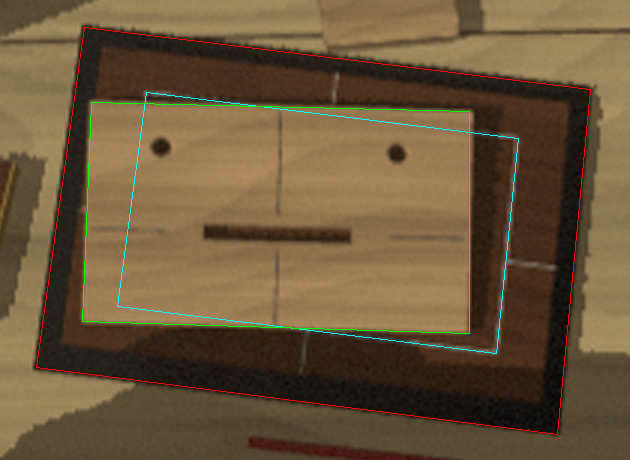

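The overlay matches the visible white outline and mat corners. The template is about −2.4 mm off in x and +29 mm off in y, with +0.097 rad of skew. I'll push its +y edge with both fingertips held parallel to the blank's x axis, which squares it as it slides.

```bash
cat >> h.py <<'E'
from scipy.spatial.transform import Rotation as Ro
B0=np.array([561.3,-27.2]); TH=-0.1447
ex=np.array([np.cos(TH),np.sin(TH)]); ey=np.array([-ex[1],ex[0]])
def bw(x,y,z): return np.r_[B0+x*ex+y*ey,z]
def rot(zd):
    z=np.r_[zd,0]; x=np.array([0,0,-1.]); return Ro.from_matrix(np.c_[x,np.cross(z,x),z]).as_rotvec()
E
python3 - <<'E'
from h import *
from workcell import r
c=r.calibration('top'); s=r.read_state()
print('glue',onplane(c,[(174,150),(160,130)],0),'square',onplane(c,[(205,190),(197,245),(183,242)],18))
print(Ro.from_rotvec(s['tcp_rot']).as_matrix().round(2))
for sg in (1,-1):
  for P in (bw(0,190,120),bw(0,190,35),bw(0,130,35)):
    q=r.solve_ik(P,rot(sg*ex)); print(sg,P.round(0),None if q is None else np.round(q,2))
c=r.calibration('wrist'); M=c['world_to_cam']; print('cam',-M[:3,:3].T@M[:3,3], M[2,:3])
E
```

```text
glue [[7.02633363e+02 2.53674864e+02 0.00000000e+00]
 [7.48450795e+02 2.85203348e+02 1.13686838e-13]] square [[609.81326359 183.07557763  18.        ]
 [494.57156251 199.71928087  18.        ]
 [501.31311109 228.92316468  18.        ]]
[[-0.   -0.94  0.35]
 [-0.    0.35  0.94]
 [-1.   -0.   -0.  ]]
1 [589. 161. 120.] [-0.73  0.54  0.55  1.74 -0.34  0.96 -0.19]
1 [589. 161.  35.] [-0.7   0.66  0.52  1.79 -0.43  0.81 -0.11]
1 [580. 101.  35.] [-0.65  0.63  0.56  1.84 -0.46  0.79  0.01]
-1 [589. 161. 120.] [-0.26  0.48 -0.08  1.73  0.04  0.93  2.64]
-1 [589. 161.  35.] [-0.21  0.6  -0.14  1.77  0.11  0.78  2.59]
-1 [580. 101.  35.] [-0.15  0.57 -0.09  1.83  0.07  0.75  2.71]
cam [149.76262297 611.37767243 384.12929719] [ 0.24092028 -0.09101343 -0.96626807]
```

```bash
python3 - <<'E'
from h import *
from workcell import r
r.movep(bw(0,190,130),rot(ex))
s=r.read_state(); print(s['time'],s['tool_pos'])
p,d=r.capture('wrist'); cv2.imwrite('pics/w1.png',p[:,:,::-1])
import pickle; pickle.dump(r.calibration('wrist'),open('w1.pkl','wb'))
r.movel(bw(0,190,36),v=120)
p,d=r.capture('scene'); cv2.imwrite('pics/s1.png',p[:,:,::-1])
p,d=r.capture('wrist'); cv2.imwrite('pics/w2.png',p[:,:,::-1])
s=r.read_state(); print(s['time'],s['tool_pos'],s['force'])
E
```

```text
2.1917 [588.42053732 162.2621634  130.03249294]
3.275 [589.22915605 160.96677026  36.85342648] [ 0.75702274 -0.37916073  0.74189518]
```

View pics/w1.png

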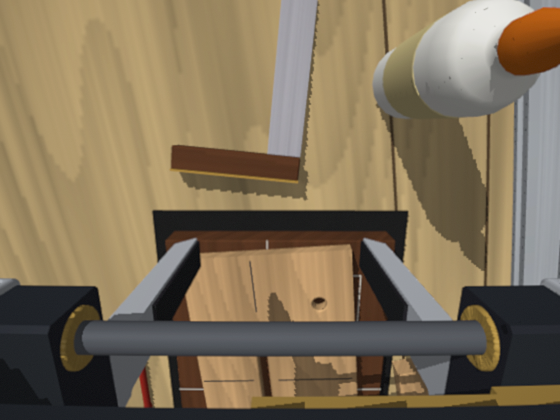

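View pics/s1.png

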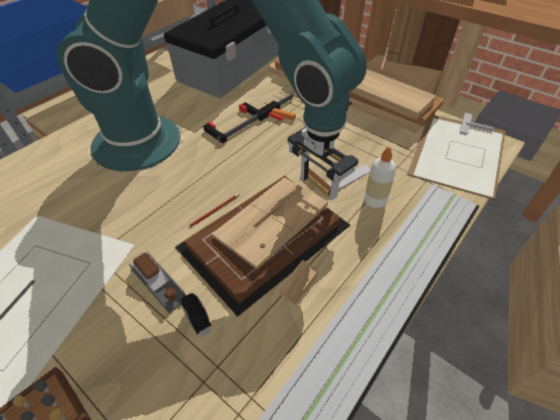

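View pics/w2.png

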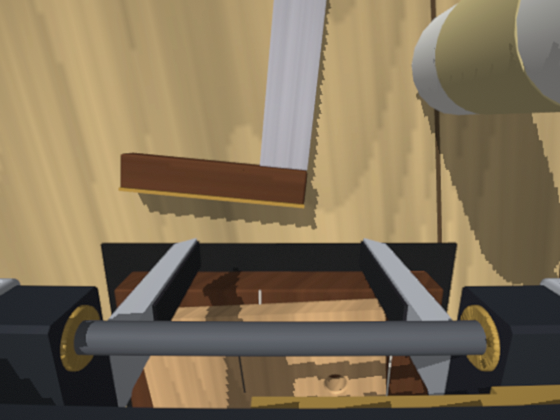

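The wrist view shows both fingertips, at about x 195 and x 370 px, facing the template's +y edge clear of the square and glue. Pushing in stages.

```bash
python3 - <<'E'
from h import *
from workcell import r
for y in (160,147):
    r.movel(bw(0,y,36),v=45)
    s=r.read_state(); print(y,s['time'],s['tool_pos'],s['force'])
p,d=r.capture('top'); cv2.imwrite('pics/t2.png',p[:,:,::-1])
v=cv2.resize(p[:,:,::-1],None,fx=3,fy=3,interpolation=cv2.INTER_CUBIC); cv2.imwrite('pics/t2z.png',v[410:870,600:1230])
p,d=r.capture('wrist'); cv2.imwrite('pics/w3.png',p[:,:,::-1])
E
```

```text
160 4.0917 [584.28907229 131.17941063  35.93740261] [-0.44123755  0.32209708  0.48564913]
147 4.5333 [582.43119658 117.8519687   36.01236251] [-0.67813078  0.0154263  -0.45360056]
```

View pics/t2z.png

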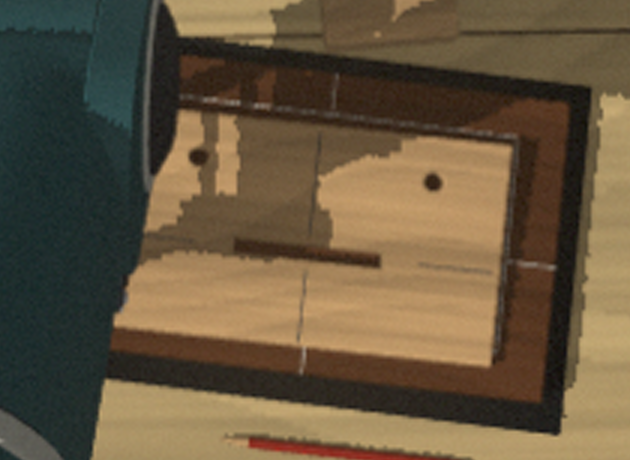

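View pics/w3.png

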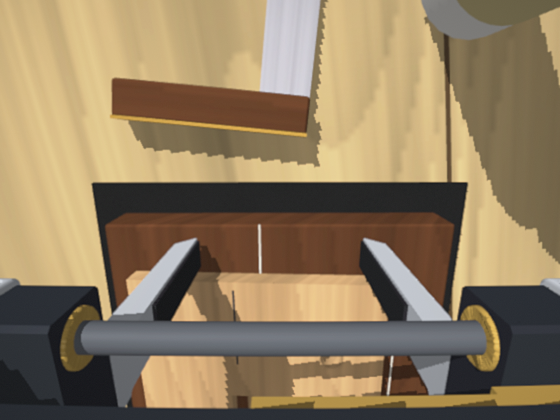

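```bash
cat >> h.py <<'E'
def holes(p,c,top,wins,thr=80):
    hsv=cv2.cvtColor(p,cv2.COLOR_BGR2HSV); out=[]
    for (u,v) in wins:
        b=p[v-7:v+8,u-7:u+8].max(2); t=thr
        m=(b<t).astype(np.uint8)
        n,l,s,ce=cv2.connectedComponentsWithStats(m)
        i=min(range(1,n),key=lambda i:np.hypot(*(ce[i]-7))+ (100 if s[i,4]<6 else 0))
        px=ce[i]+[u-7,v-7]; w=onplane(c,[px],top)[0][:2]-B0
        out.append((px.round(1),s[i,4],np.round([w@ex,w@ey],1)))
    return out
E
python3 - <<'E'
from h import *
from workcell import r
c=r.calibration('top')
p=cv2.imread('pics/t2.png')
for t in (45,60,75):print(holes(p,c,50.5,[(266,188),(344,197)],t))
print(holes(cv2.imread('pics/top0.png'),c,50.5,[(253,185),(332,187)],80))
E
```

```text
Traceback (most recent call last):
  File "h.py", line 54, in holes
    i=min(range(1,n),key=lambda i:np.hypot(*(ce[i]-7))+ (100 if s[i,4]<6 else 0))
ValueError: min() iterable argument is empty
```

```bash
python3 - <<'E'
from h import *
from workcell import r
c=r.calibration('top')
p=cv2.imread('pics/t2.png')
print(p[180:198,258:276].max(2)); print(p[190:206,336:353].max(2))
for h in (50.5,): 
  print(holes(p,c,h,[(344,197)],90)); print(holes(p,c,h,[(266,188)],80))
print(holes(cv2.imread('pics/top0.png'),c,50.5,[(253,185),(332,187)],80))
E
```

```text
[[ 84 168 169 171 172 171 172 173 172 164 105 105 103 104 122 176 174 178]
 [ 93 175 173 174 173 172 172 173 173 165 103 100 100 101 118 175 177 175]
 [127 180 177 178 177 176 177 177 176 167 103 103  99 101 121 174 175 174]
 [154 188 182 185 186 183 183 184 183 172 110 105 104 102 123 178 179 182]
 [176 190 190 188 190 189 191 185 172 144 109 110 111 119 162 183 186 186]
 [187 185 186 188 188 182 175 154 136 113 110 110 112 129 192 190 193 189]
 [186 184 184 184 179 152 116  91  85  91  94 111 109 123 188 186 190 190]
 [187 191 193 187 169 100  61  49  51  54  69  92 103 117 157 183 185 186]
 [194 193 192 191 161  73  50  49  53  50  56  82 113 109 126 186 181 180]
 [193 191 193 191 172  73  54  46  51  53  57  90 113 110 129 181 184 178]
 [193 195 194 194 182 117  61  52  54  52  65 102 109 109 125 181 178 177]
 [192 191 192 195 187 167 119  81  76  75  89 101 105 106 124 179 181 181]
 [189 192 185 188 186 178 163 148 139  96 101 103 102 106 125 183 182 181]
 [194 189 185 184 185 180 180 174 134 104 106 103 104 111 156 178 180 180]
 [180 180 182 183 183 180 181 169 106 110 103 108 
[... 936 characters left out ...]
164 184 183 183 182 182]
 [183 183 185 185 182 181 160 131 133 134 160 184 186 186 187 183 184]
 [186 183 181 184 185 182 180 175 174 176 177 184 182 182 184 181 180]
 [189 185 186 184 185 186 184 184 183 182 183 184 181 184 182 184 179]
 [185 189 190 188 188 187 185 189 184 186 186 185 184 184 185 182 183]
 [190 193 188 190 189 187 188 188 188 190 185 184 187 187 187 184 182]
 [196 194 192 193 195 194 193 191 192 193 185 191 189 186 187 187 189]]
[(array([343.9, 197. ]), np.int32(20), array([ 33.3, -72.3]))]
[(array([265.8, 188.7]), np.int32(24), array([30.6, 87. ]))]
[(array([253.1, 185.1]), np.int32(22), array([ 34.8, 113.5])), (array([331.9, 187.3]), np.int32(21), array([ 50.2, -45.8]))]
```

The template has squared up, but it drifted towards the robot: the holes measure about x 32 against the pins' 45, with y about 7 mm to go. Next I'll push its near long edge in +x with both fingertips.

```bash
python3 - <<'E'
from h import *
from workcell import r
import pickle
r.movel(bw(0,165,36),v=120)
r.movel(bw(0,175,110),v=200)
print([None if q is None else np.round(q,2) for q in (r.solve_ik(bw(-118,7,110),rot(ey)),r.solve_ik(bw(-118,7,110),rot(-ey)))])
r.movep(bw(-118,7,110),rot(ey))
p,d=r.capture('wrist'); cv2.imwrite('pics/w4.png',p[:,:,::-1]); pickle.dump(r.calibration('wrist'),open('w4.pkl','wb'))
p,d=r.capture('top'); cv2.imwrite('pics/t3.png',p[:,:,::-1])
s=r.read_state(); print(s['time'],s['tool_pos'],s['force'])
E
```

```text
[array([-0.3 ,  0.23,  0.27,  2.14, -0.09,  0.78,  1.45]), array([-0.93,  0.38,  1.03,  2.16, -0.45,  0.83, -1.33])]
7.0417 [445.70370903  -3.07089675 109.83141787] [ 1.2637987  -0.05818674 -0.7265064 ]
```

View pics/w4.png

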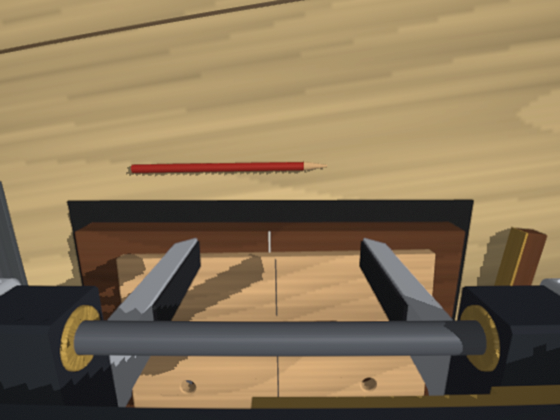

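View pics/t3.png

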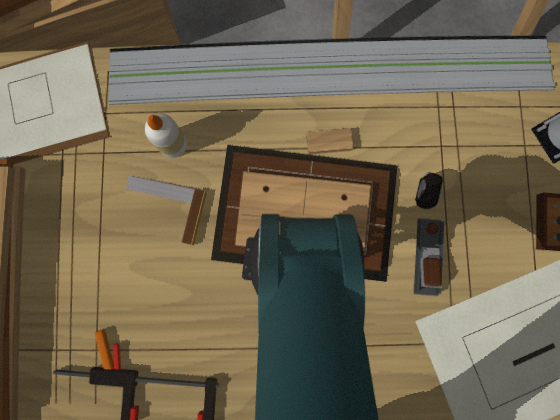

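```bash
python3 - <<'E'
from h import *
from workcell import r
import pickle
c=r.calibration('top'); p=cv2.imread('pics/t3.png')
print(holes(p,c,50.5,[(266,188),(344,197)],85))
w=pickle.load(open('w4.pkl','rb'))
def b(px,z):
    P=onplane(w,px,z)[:,:2]-B0; return np.c_[P@ex,P@ey].round(1)
g=cv2.imread('pics/w4.png')
print(g[195:262,220].max(1)); print(g[225:262,400].max(1)); 
print('matcorn',b([(69,201),(472,199)],3))
print('blank line',b([(269,232),(269,252)],31),'tplline',b([(276,262)],44),'corner',b([(118,254),(434,251)],43))
E
```

```text
[(array([265.5, 188.6]), np.int32(23), array([30.7, 87.5])), (array([343.9, 196.9]), np.int32(22), array([ 33.6, -72.3]))]
[194 199 205 208 177  87  26  30  32  32  32  32  32  32  31  32  33  32
  31  32  32  31  31  32  33  31  36  53  65  67  68  67  66  66  65  68
  77  85  86  86  88  90  90  90  91  89  88  88  86  87  88  88  91  95
  96  96  95 103 123 138 141 146 177 207 215 215 214]
[ 67  66  66  65  67  73  83  90  91  91  93  94  93  93  91  91  91  89
  87  88  88  90  88  89 104 130 144 145 151 184 210 211 208 210 206 187
 160]
matcorn [[-122.8 -184.5]
 [-124.2  181.3]]
blank line [[-102.7   -1.8]
 [ -84.8   -2. ]] tplline [[-81.5   4.1]] corner [[ -87.9 -124.5]
 [ -90.3  132.2]]
```

The top and wrist views agree: the near edge is about −87 (goal −75) and y is about +6 to 7. Pushing +x now.

```bash
python3 - <<'E'
from h import *
from workcell import r
r.movel(bw(-118,7,36),v=120)
r.movel(bw(-100,7,36),v=80)
r.movel(bw(-86.5,7,36),v=40)
s=r.read_state(); print(s['time'],s['tool_pos'],s['force'])
p,d=r.capture('top'); cv2.imwrite('pics/t4.png',p[:,:,::-1])
v=cv2.resize(p[:,:,::-1],None,fx=3,fy=3,interpolation=cv2.INTER_CUBIC); cv2.imwrite('pics/t4z.png',v[410:870,600:1230])
p,d=r.capture('wrist'); cv2.imwrite('pics/w5.png',p[:,:,::-1])
E
```

```text
8.675 [476.85821135  -7.8627884   35.95771844] [ 0.77613568 -0.12089097 -0.77529512]
```

View pics/t4z.png

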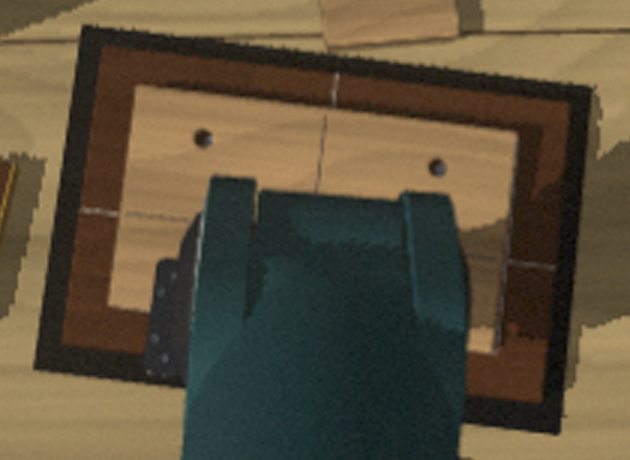

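View pics/w5.png

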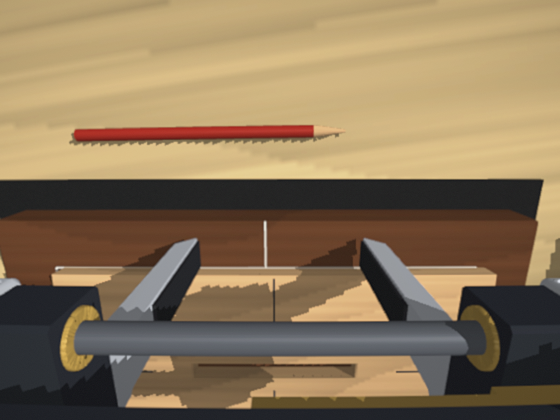

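```bash
python3 - <<'E'
from h import *
from workcell import r
p=cv2.imread('pics/t4.png'); c=r.calibration('top')
for x in (267,345):
  y=182 if x==267 else 192
  print(p[y-6:y+8,x-7:x+9].max(2))
print(proj(c,[bw(45,80,41),bw(45,-80,41),bw(45,80,31)]))
v=cv2.resize(p[165:210,240:370],None,fx=6,fy=6,interpolation=cv2.INTER_CUBIC);cv2.imwrite('pics/hz.png',v)
for u in ((267,182),(345,192)):
  for top in (50.5,43): print(holes(p,c,top,[u],100))
E
```

```text
[[163 161 161 162 161 161 159 160 159 162 160 160 158 161 158 157]
 [174 167 167 170 168 167 167 167 167 166 166 165 164 168 163 162]
 [172 172 171 171 172 172 170 167 175 172 173 170 169 167 171 170]
 [169 167 170 167 169 157 142 129 143 165 177 172 176 174 175 174]
 [169 170 169 165 152 116  86  65  80 119 157 173 172 171 173 171]
 [174 172 176 168 137  79  54  50  45  64 113 172 166 167 169 165]
 [175 175 174 168 128  59  48  48  53  81 128 174 171 171 171 170]
 [174 175 172 167 126  59  47  50  61  80 125 177 173 171 168 163]
 [173 178 174 174 152  80  50  54  65  78 115 168 165 165 166 165]
 [171 170 174 176 168 140 101  86  91 128 149 162 166 165 164 163]
 [176 173 171 168 169 160 145 136 138 156 161 159 166 162 162 164]
 [172 169 165 164 164 160 162 162 164 159 161 163 161 163 159 163]
 [161 159 160 163 164 165 166 166 165 164 165 170 165 165 167 167]
 [158 161 158 162 160 163 165 165 166 168 166 167 169 170 169 171]]
[[165 170 168 168 168 168 170 166 169 163 162 162 163 160 162 159]
 [161 161 162 161 161 164 159 160 161 163 161 165 166 166 168 165]
 [155 155 153 157 158 155 1
[... 413 characters left out ...]
 84 126 162 165 163 165 166]
 [165 165 166 165 164 150 127 117 110 130 154 165 164 164 166 166]
 [167 168 167 166 166 167 164 156 154 161 163 165 164 162 163 165]
 [168 165 164 165 165 165 164 165 163 162 163 166 164 161 163 165]
 [171 171 170 170 166 166 165 165 167 166 167 166 167 164 162 163]
 [164 172 171 171 168 169 169 167 169 169 168 168 166 166 167 167]]
[[270.18751088 183.07457024]
 [347.61178113 192.68599787]
 [270.27901232 183.98315121]]
[(array([267. , 182.4]), np.int32(25), array([43.8, 86.1]))]
[(array([267. , 182.4]), np.int32(25), array([45.2, 86.5]))]
[(array([345.1, 192.1]), np.int32(22), array([ 43.8, -73.6]))]
[(array([345.1, 192.1]), np.int32(22), array([ 45.2, -74.5]))]
```

View pics/hz.png

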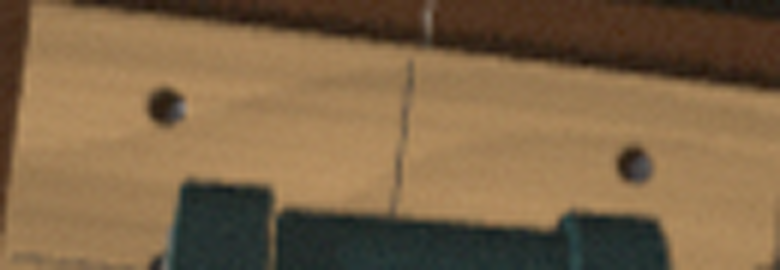

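Holes now measure x about 44 and y about +6, with no skew. The grey pins show in the right side of each hole. Now the final −y push.

```bash
python3 - <<'E'
from h import *
from workcell import r
r.movel(bw(-105,7,36),v=120)
r.movel(bw(-118,20,110),v=200)
r.movep(bw(0,170,110),rot(ex))
r.movel(bw(0,165,36),v=130)
r.movel(bw(0,149,36),v=80)
for y in (144,142,140.5,139.5):
    k=r.movel(bw(0,y,36),v=25,contact_N=8)
    s=r.read_state(); print(y,k,round(s['time'],2),s['tool_pos'].round(1),s['force'].round(1))
    if k: break
p,d=r.capture('top'); cv2.imwrite('pics/t5.png',p[:,:,::-1])
v=cv2.resize(p[:,:,::-1],None,fx=3,fy=3,interpolation=cv2.INTER_CUBIC); cv2.imwrite('pics/t5z.png',v[410:870,600:1230])
p,d=r.capture('wrist'); cv2.imwrite('pics/w6.png',p[:,:,::-1])
E
```

```text
144 False 12.51 [582.  115.3  36. ] [ 0.5 -0.3 -0.2]
142 False 12.76 [581.8 113.2  36. ] [-0.5 -1.   0.6]
140.5 False 13.01 [581.6 111.7  36. ] [ 0.3  0.5 -0.6]
139.5 False 13.26 [581.4 110.8  36. ] [ 0.   0.6 -0.7]
```

View pics/t5z.png

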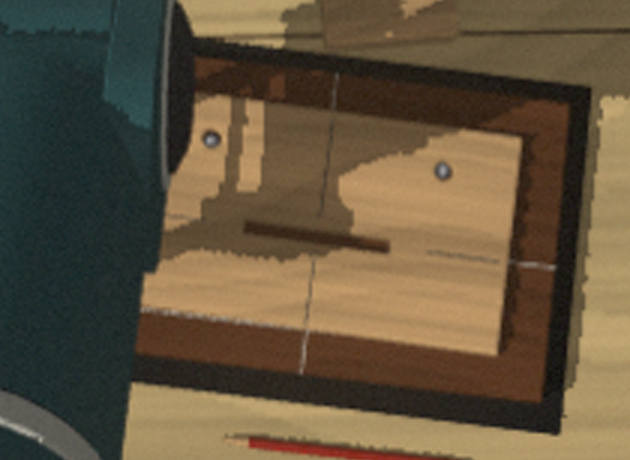

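View pics/w6.png

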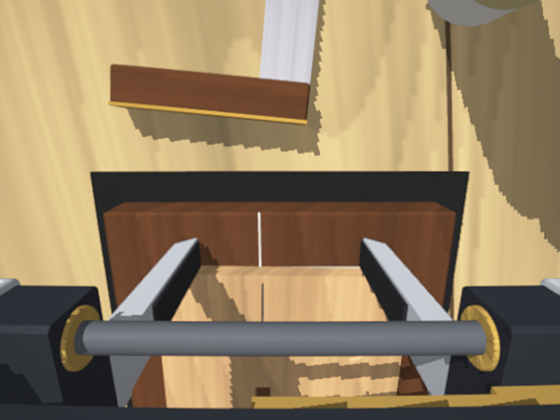

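Both pins now show centred in the holes and the blank's and template's centre lines meet. I'll back off and check flatness with depth and both hole positions.

```bash
cat > chk.py <<'E'
from h import *
from workcell import r
import sys
def hts(name,tag):
    p,d=r.capture(name); cv2.imwrite(f'pics/{tag}.png',p[:,:,::-1]); c=r.calibration(name); M=np.array(c['world_to_cam'])
    for x in (68,30,-30,-68):
        o=[]
        for y in (-120,-60,50,115):
            px=proj(c,bw(x,y,43)[None])[0].round().astype(int); u,v=px
            if not(3<u<556 and 3<v<416): o.append(None); continue
            z=np.median(d[v-2:v+3,u-2:u+3]); _,dr=rays(c,[px]); Ok=-M[:3,:3].T@M[:3,3]
            o.append(round(float((Ok+dr[0]*z)[2]),1))
        print(name,x,o)
    return p[:,:,::-1],c
if __name__=='__main__':
    r.movel(bw(0,160,36),v=100); r.movel(bw(0,180,150),v=200)
    r.movep([400,330,250],rot(ex))
    p,c=hts('top','t6'); hts('scene','s6')
    v=cv2.resize(p,None,fx=3,fy=3,interpolation=cv2.INTER_CUBIC); cv2.imwrite('pics/t6z.png',v[410:870,600:1230])
    print(holes(p,c,43,[(271,183),(348,193)],110)); print(proj(c,[bw(45,80,41),bw(45,-80,41)]))
    s=r.read_state(); print(s['time'],s['force'])
E
python3 chk.py; python3 -c "
import cv2;p=cv2.imread('pics/s6.png')[160:310,170:360];cv2.imwrite('pics/s6z.png',cv2.resize(p,None,fx=4,fy=4,interpolation=cv2.INTER_CUBIC))"
```

```text
top 68 [42.9, 42.9, 43.0, 43.3]
top 30 [42.4, 44.0, 42.4, 43.1]
top -30 [42.7, 42.4, 42.6, 42.8]
top -68 [43.2, 43.2, 43.1, 43.0]
scene 68 [42.3, 42.8, 42.5, 42.0]
scene 30 [42.3, 43.2, 43.2, 43.1]
scene -30 [43.8, 42.7, 43.6, 43.5]
scene -68 [42.7, 43.4, 42.7, 43.7]
[(array([270. , 182.4]), np.int32(29), array([46. , 80.5])), (array([348., 193.]), np.int32(225), array([ 44.1, -80.6]))]
[[270.18751088 183.07457024]
 [347.61178113 192.68599787]]
15.6167 [-0.37002187 -0.13962143 -0.16469707]
```

View pics/t6z.png

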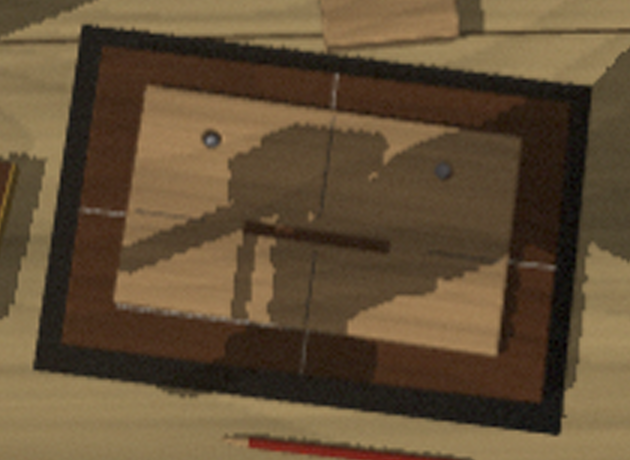

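View pics/s6z.png

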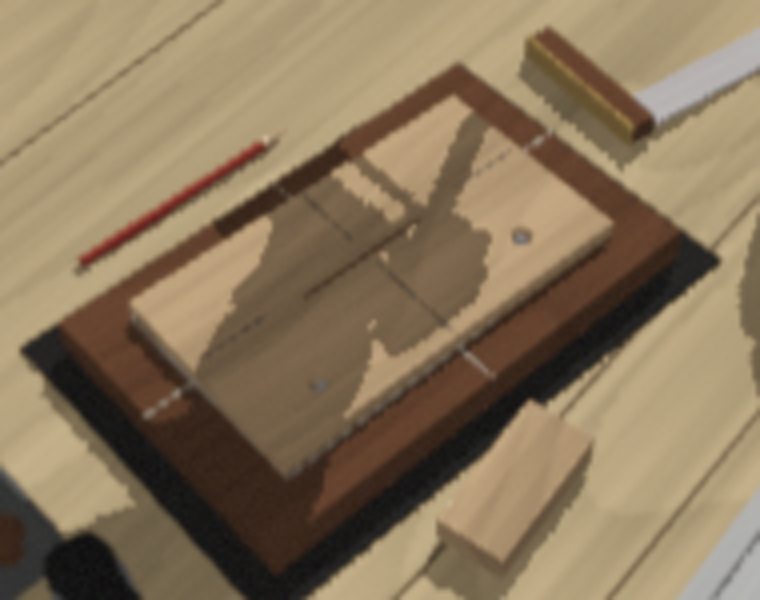

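The template is flat: its top measures 42–44 mm everywhere in both views, where before the push it was visibly tilted. Both pins sit in their holes, the centre lines meet the blank's marks, and nothing else appears to have moved. Handing in.

```bash
python3 -c "
from workcell import r
print(r.finish_job(), r.read_state()['time'])"
```

```text
the job is handed in; nothing more can be done
the job is handed in; nothing more can be done
```

The template is seated: both holes have dropped over the pins, it lies flat on the blank, and the job is handed in. The last clock reading was 15.6 s, just before hand-in.

I pushed it in three moves with the two open fingertips and never lifted it:
1. A −y push on its +y end squared it up, but it also slid about 10 mm towards the robot.
2. A +x push on its near long edge corrected that slide.
3. A final −y push of about 6 mm made both holes drop over the pins. The force readings stayed around 1 N.

- **Flatness:** with the arm clear, depth readings from the top and scene cameras put the template's upper face at 42.0–44.0 mm at 16 points each, against 43 mm nominal.
- **Hole positions:** the left hole measured within about 1 mm of its pin. The automatic reading for the right hole was unusable because the gripper's shadow fell on it. By eye, both pictures show the pin inside that hole.
- **Everything else:** the pencil, square and offcut look unmoved in the last close-up pictures. I only judged the bystanders by eye, and did not measure them or check the glue, tape and plane separately at the end.

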